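# Set a slab to the sprung lap through the guide slot

### The job

Get the slab ready for edge polishing: slide the shutter on top of the grey polishing unit fully open, then lift the broad, thin slab holder out of the wooden rack and lower its stone end through the guide slot in the cover until it pushes the sprung lap about halfway down its 10 mm of travel, never down to its stop. Leave the other two holders standing in the rack. Finish while still gripping the holder and pressing, upright and at rest in the slot; do not let go.

Things in the scene. Friction and masses are not known exactly. Their poses are not given: they have to be found in the camera images.
- unit: edge-polishing unit, fixed grey steel housing 176 x 206 mm, 95 mm high, steel cover, clear window in front, motor behind. Origin: centre of its underside. x points to its back, y to its left, z up. Obstacle to its left, behind the rack: a polishing lathe with a hanging guard, 0.33 m high, from x = 0.52 m on between y = 0 and 0.33 m; swing past it on the robot's side.
- slot (a point): centre of the guide slot's mouth on the cover's top face, 95 mm above the worktop. The slot goes right through the 8 mm cover (rims chamfered 2 mm) and is 12 mm along the unit's x and 44 mm along the unit's y; axes as the unit's. Below the cover is empty space down to the lap.
- shutter (a joint): slide of the flat aluminium shutter (32 mm along x, 64 mm along y, 3 mm thick) lying on the cover between two low rails 6 mm high. 0 m: centred over the slot; it grows as the shutter moves to the unit's -y (its right); 0.060 m: at the end stop, fully open; the slot is clear from 0.054 m on. Light friction of about 1 N; it stays where it is left.
- shutter_knob (a point): top centre of the black upright round knob on the shutter, 14 to 17 mm in diameter and 24 mm high (its top is 28 mm above the cover); moves with the shutter.
- lap (a joint): slide of the sprung lap (level polishing disc, 140 mm in diameter, under the cover, does not turn). 0 m: up at rest, 0.010 m: pressed down on its stop. The spring takes about 1.6 N before the lap moves, 4 N at 5 mm and 6.6 N at the stop; it comes up again when released.
- lap_face (a point): point of the lap's upper face straight below the slot's centre; 50 mm above the worktop (45 mm below the cover's top face) at rest, moves down with the lap.
- rack: fixed wooden rack 66 mm along its x, 170 mm along y, 66 mm high: 12 mm base board, top board with three equal openings (20 mm along x, 44 mm along y) 52 mm apart in a row along y. Origin: centre of its underside, z up. The holders stand on the base board through the openings; which is in which varies. Only 40 to 60 mm behind the rack hangs the polishing lathe's guard (see unit).
- flat_holder: the holder to use: broad, thin upright wooden blade 40 mm wide (its y, along the rack's row), 10 mm thick (its x), 130 mm high (z); its lowest 32 mm are the stone slab waxed to it, 38 mm wide and 10 mm thick with bevelled lower edges. 40 to 85 g. Origin: bottom centre, on the stone's lower end; z up to the handle's end.
- thick_holder: another holder, to be left in the rack: narrower and thicker bar, 28 mm wide (y), 17 mm thick (x), 130 mm high, standing on its stone. Origin: bottom centre.
- round_holder: another holder, to be left in the rack: round dop stick, 16 mm in diameter, 128 mm high, standing on its stone. Origin: bottom centre.

How it is judged:
On the way, in this order (a step that is already met when the one before it is completed fails the run):
1. the shutter is slid open (within 5 mm of its end stop) (value of joint shutter above 0.055 m), for 0.2 s.
2. the flat holder is lifted out of the rack, held by the fingers (z of flat_holder in the frame of rack above 0.068 m and contact force between the fingers and flat_holder above 2 N), for 0.1 s.
3. its stone has entered the slot by at least 15 mm (horizontal distance between flat_holder and slot below 0.006 m and z of flat_holder in the frame of slot below -0.015 m), for 0.1 s.
At the end, for the whole second after the job is handed in: The shutter is open (at least 52 of 60 mm); the flat holder is through the slot, within 6 mm of the slot's centre and within 0.1 rad of upright, pressing the lap down by 2 to 8 mm, at rest, and still gripped by the fingers; the other two holders stand in the rack (value of joint shutter above 0.052 m and value of joint lap between 0.002 and 0.008 m and horizontal distance between flat_holder and slot below 0.006 m and z of flat_holder in the frame of slot between -0.056 and -0.044 m and angle between flat_holder's own z axis and vertical below 0.1 rad and contact force between the fingers and flat_holder above 2 N and linear speed of flat_holder below 0.01 m/s and angle between each of thick_holder, round_holder's own z axis and vertical below 0.3 rad); the arm keeps its last pose, push and grip.
It fails at once if the lap is pushed down to its stop (value of joint lap above 0.0097 m).
It fails at once if the thick or the round holder is taken out of its place in the rack or knocked over (distance of any of thick_holder, round_holder from where it was at the start of the episode above 0.03 m or angle between any of thick_holder, round_holder's own z axis and vertical above 0.4 rad).
It also fails if it takes over 56 s, if anything falls off the work surface, if the arm or the gripper's body presses on something with over 40 N, if the wrist force passes 120 N, or if a joint passes its speed limit or range.

### The arm

A 6-joint arm with a two-finger parallel gripper is mounted at the origin on a cart in front of the work surface, level with it; the furniture and walls round the work are solid. World frame = base frame: x ahead of the robot, y to its left, z up, the work surface at z = 0. Lengths are in m, angles in rad, forces in N, time in s.
With the tool pointing down it reaches from about 0.275 to 0.875 m from the base axis. Payload 12.5 kg.
Tool frame: the origin (TCP) lies at the very end of the fingers, on their centre line; the grasp point (between the pads) lies tcp_to_grasp behind it (tcp_to_grasp is the distance from the TCP to the grasp point, in m); z points along the fingers, y is the line along which they close (so a half turn about z gives the same grasp; the last joint's range is limited). The gripper opens to 85 mm and grips with 20 to 120 N. Pads are 22 mm wide; open, the fingers measure 114 mm over their backs; the gripper's body (76 mm by 85 mm) begins 54 mm behind the grasp point. The pads swing forward as they close: fully open they stand 13 mm farther back than shut.
Start: joints at [-1.2, 0.351, 1.652, -0, 1.139, -0.085], TCP at [0.242, -0.494, 0.231] pointing down, gripper open.
Joint ranges: [-2.75, 2.75], [-0.79, 2.1], [0.01, 2.65], [-1.57, 4.71], [0.07, 3.14], [-2.87, 2.87]. Speed limits (rad/s): [2.22, 2.22, 2.79, 3.14, 3.14, 3.14].

### API

Orientations are given as a unit quaternion [w, x, y, z].
In Python, from station import * gives the robot as it stands.
- The arm moves only by the shell command python3 -m creep 'ROWS' [OPENING]. ROWS is JSON, a list of rows, each an object of numbers: "tx", "ty", "tz": the shift along the tool's x, y, z in m; "ax", "ay", "az": the turn, a rotation vector about the tool's x, y, z in degrees. A call has 1 to 5 rows; each row shifts and turns the commanded pose from where the row before left it, along the tool's axes as they then stand; what a row does not reach is not made up. A row lasts 1/12 s, in which the tool goes at most 41.7 mm and 7.16 degrees, less where a joint would pass 70% of its speed; a pose out of reach is approached as far as the arm can. A call with a gripper value outside its range is refused whole. OPENING is the opening, from 0 (shut) to 1 (fully open), set as the call begins (- or left out, the last holds). The fingers move at their own pace and stop on an object; the grip force is fixed at half the most. Time passes only in rows, so rows that do not move let the fingers close. It gives the time, the measured TCP pose, the force, the opening and the grip force at its end, in the units of the state.
- get_obs(): the state, without advancing time (a new reading comes with each control period).
- get_image(name): name is "scene" or "top" or "wrist"; returns the picture (420x560x3 uint8, blue, green, red); there is no depth.
- camera_params(name): a dict with "fx", "fy", "cx", "cy" (pixels), "cam_to_world" (4x4, takes a point from camera to world coordinates). Camera axes: x right, y up, looking along -z (the intrinsics and any distortion apply to the point x, -y, -z); pixel columns grow to the right and rows downward; lengths in m; the calibration is good to about 2 mm. A picture is of the moment at which its call begins: read the wrist's pose just before it. camera_params takes no time and is no camera call; for the wrist camera it gives the pose at the moment of the call.
- close_job(): hands the job in; it is judged then, once.
Trained networks look in the newest picture that a camera, given by its name, has taken for a name from the list of things; names that differ only in an ending like _2 or _b are one class to them, and where a whole thing is asked for, a point or a joint stands for the part that bears it (a point fixed in the world has none). Each returns a list of dicts, best first, with "conf" (0 to 1); they miss things now and then, are a little off and sometimes report something else, mostly with a low value. They report only what shows in the picture. A call takes as long as a camera call.
- regions_of(camera, thing): "region" (420x560 bool, what is visible of it).
- mark_of(camera, thing): "centre" ([x, y, z] in m, in the coordinates of the camera as it stood for that picture, good to about 4 mm: a listed point, or the origin of a listed thing).
The state is a dict: "time": time; "joint_positions": joint angles; "joint_vel": joint speeds; "joint_torque": joint torques, N m; "position": TCP position; "eef_rot": TCP orientation; "ft_force": force on the tool from outside, world axes, zero at the start; "wrist_torque": the same for the moment, N m; "finger_gap": finger opening in m; "grasp_force": force on a finger pad.
Only numpy, scipy, OpenCV 4.12 (cv2) and the standard library are available. Lean on these libraries where they do the work, as an engineer would, in place of code of your own. Each camera call takes 0.05 s, during which the arm holds its last target. There are 200 camera calls.

## Working session

There is one attempt and no reset: what is moved stays moved. The work goes in short steps, Python scripts to look and compute and a shell command to move; the robot and the scene stay as the last step left them, time stands still between calls to the robot, and variables do not carry over. Pictures are saved under pics/ and viewed, at most 10 in all, crops included, and the job is handed in when it is done.

```bash
mkdir -p pics; ls
cat > h.py <<'E'
from station import *
import numpy as np, cv2
from scipy.spatial.transform import Rotation as R
def rot(q): return R.from_quat([q[1],q[2],q[3],q[0]])
def w(cam,c,T=None):
    T=np.array(camera_params(cam)["cam_to_world"]) if T is None else T
    return (T@np.r_[c,1])[:3]
E
python3 - <<'E'
from h import *
o=get_obs()
for k,v in o.items(): print(k,np.round(v,4))
print(rot(o['eef_rot']).as_matrix().round(3))
try: print(tcp_to_grasp)
except Exception as e: print(e)
for c in ("scene","top"):
    im=get_image(c); cv2.imwrite(f"pics/{c}0.png",im)
    p=camera_params(c); print(c,{k:np.round(v,3).tolist() for k,v in p.items()})
    for t in ["unit","slot","shutter_knob","rack","flat_holder","thick_holder","round_holder"]:
        print(c,t,[(round(m['conf'],2),w(c,m['centre']).round(4).tolist()) for m in mark_of(c,t)[:2]])
E
```

```text
pics
time 0.0
joint_positions [-1.1996  0.3512  1.6524 -0.      1.1391 -0.0846]
joint_vel [ 0.0004 -0.0011  0.0007 -0.0009  0.0007 -0.0004]
joint_torque [ 2.00000e-03 -5.06094e+01 -2.91406e+01  1.00000e-04  4.50000e-03
  0.00000e+00]
position [ 0.242  -0.4935  0.2308]
eef_rot [-6.000e-04  9.741e-01  2.259e-01 -1.000e-04]
ft_force [ 0.3206 -0.3514  0.0413]
wrist_torque [-0.0212  0.0147 -0.0079]
grasp_force 0.0
finger_gap 0.0853
[[ 0.898  0.44  -0.   ]
 [ 0.44  -0.898  0.001]
 [ 0.    -0.001 -1.   ]]
0.0187
scene {'fx': 490.768, 'fy': 490.768, 'cx': 283.439, 'cy': 201.725, 'cam_to_world': [[-0.733, 0.265, -0.627, -0.184], [-0.68, -0.257, 0.686, 0.743], [0.021, 0.93, 0.368, 0.493], [0.0, 0.0, 0.0, 1.0]]}
scene unit [(0.59, [0.4854, -0.1653, -0.0023])]
scene slot [(0.94, [0.4702, -0.138, 0.0964])]
scene shutter_knob [(0.45, [0.4707, -0.1465, 0.122])]
scene rack [(0.85, [0.4232, 0.1596, -0.0018])]
scene flat_holder [(0.72, [0.4226, 0.2118, 0.0079])]
scene thick_holder [(0.8, [0.4269, 0.1067, 0.0142])]
scene round_holder [(0.85, [0.4273, 0.1625, 0.0148])]
top {'fx': 415.022, 'fy': 415.022, 'cx': 279.241, 'cy': 211.756, 'cam_to_world': [[0.028, 0.991, -0.13, 0.356], [-1.0, 0.027, -0.009, 0.04], [-0.005, 0.13, 0.991, 0.954], [0.0, 0.0, 0.0, 1.0]]}
top unit [(0.9, [0.4876, -0.164, -0.0018])]
top slot [(0.91, [0.4692, -0.1377, 0.0962]), (0.67, [0.4254, 0.1081, 0.012])]
top shutter_knob [(0.88, [0.469, -0.1401, 0.1251])]
top rack [(0.95, [0.4246, 0.162, 0.0003]), (0.69, [0.4237, 0.1099, 0.0122])]
top flat_holder [(0.77, [0.4288, 0.2119, 0.0066])]
top thick_holder [(0.7, [0.4869, -0.1653, -0.0005]), (0.44, [0.4253, 0.1072, 0.015])]
top round_holder [(0.7, [0.4258, 0.1604, 0.0154])]
```

View pics/scene0.png

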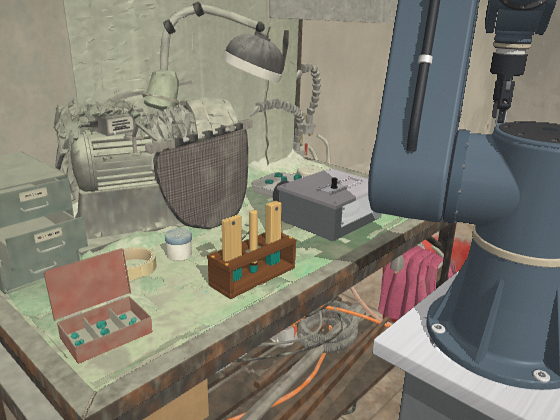

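View pics/top0.png

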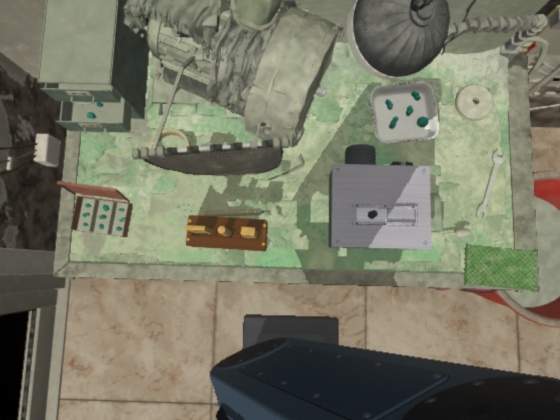

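The flat holder is the left-most in the rack, the thick one is on the right, and the knob (top ≈ 372,214) sits over the slot. Tool yaw 90° suits both grasps.

```bash
python3 -m creep '[{"az":-7.1},{"az":-7.1},{"az":-7.1},{"az":-7.1},{"az":-7.1}]' 0.5
python3 -m creep '[{"az":-7.1},{"az":-7.1},{"az":-7.1},{"az":-7.1}]'
python3 -m creep '[{"tx":0.032,"ty":0.021},{"tx":0.032,"ty":0.021},{"tx":0.032,"ty":0.021},{"tx":0.032,"ty":0.021},{"tx":0.032,"ty":0.021}]'
python3 -m creep '[{"tx":0.032,"ty":0.021},{"tx":0.032,"ty":0.021},{"tx":0.032,"ty":0.021},{"tx":0.032,"ty":0.021},{"tx":0.032,"ty":0.021}]'
python3 -m creep '[{"tx":0.032,"ty":0.021},{},{}]'
python3 - <<'E'
from h import *
o=get_obs(); print(o['position'].round(4) if hasattr(o['position'],'round') else o['position'], rot(o['eef_rot']).as_matrix().round(3))
T=np.array(camera_params("wrist")["cam_to_world"]); print(T.round(3))
im=get_image("wrist"); cv2.imwrite("pics/w1.png",im)
for t in ["unit","slot","shutter_knob"]:
    print(t,[(round(m['conf'],2),w("wrist",m['centre'],T).round(4).tolist()) for m in mark_of("wrist",t)[:2]])
E
```

```text
[ 0.2421 -0.4938  0.2313] [[ 0.898  0.44  -0.   ]
 [ 0.44  -0.898  0.   ]
 [-0.    -0.    -1.   ]]
[[ 0.44   0.859  0.26   0.308]
 [-0.898  0.421  0.128 -0.461]
 [ 0.    -0.29   0.957  0.373]
 [ 0.     0.     0.     1.   ]]
unit []
slot []
shutter_knob []$[0]: bad value
$[0]: bad value
$[0]: bad value
$[0]: bad value
$[0]: bad value
```

```bash
python3 -m creep '[{"tx":0,"ty":0,"tz":0,"ax":0,"ay":0,"az":-7.1}]' 0.5; python3 -m creep '[{"az":-7.0}]' ; python3 -m creep --help | head -20
```

```text
time: 1.08
position: [0.2421, -0.4938, 0.2313]
eef_rot: [0.0, 0.959, 0.285, 0.0]
ft_force: [0.1, 0.2, -0.2]
finger_gap: 0.0752
grasp_force: 0.0$[0]: bad value
invalid input: not JSON, or not a number
```

All six keys are needed per row.

```bash
python3 -m creep '[{"tx":0,"ty":0,"tz":0,"ax":0,"ay":0,"az":-7.1},{"tx":0,"ty":0,"tz":0,"ax":0,"ay":0,"az":-7.1},{"tx":0,"ty":0,"tz":0,"ax":0,"ay":0,"az":-7.1},{"tx":0,"ty":0,"tz":0,"ax":0,"ay":0,"az":-7.1},{"tx":0,"ty":0,"tz":0,"ax":0,"ay":0,"az":-7.1}]' | sed -n 2,3p
python3 -m creep '[{"tx":0,"ty":0,"tz":0,"ax":0,"ay":0,"az":-7.1},{"tx":0,"ty":0,"tz":0,"ax":0,"ay":0,"az":-7.1},{"tx":0,"ty":0,"tz":0,"ax":0,"ay":0,"az":-7.1}]' | sed -n 2,3p
python3 -m creep '[{"tx":0.032,"ty":0.020,"tz":0,"ax":0,"ay":0,"az":0},{"tx":0.032,"ty":0.020,"tz":0,"ax":0,"ay":0,"az":0},{"tx":0.032,"ty":0.020,"tz":0,"ax":0,"ay":0,"az":0},{"tx":0.032,"ty":0.020,"tz":0,"ax":0,"ay":0,"az":0},{"tx":0.032,"ty":0.020,"tz":0,"ax":0,"ay":0,"az":0}]' | sed -n 2,3p
python3 -m creep '[{"tx":0.032,"ty":0.020,"tz":0,"ax":0,"ay":0,"az":0},{"tx":0.032,"ty":0.020,"tz":0,"ax":0,"ay":0,"az":0},{"tx":0.032,"ty":0.020,"tz":0,"ax":0,"ay":0,"az":0},{"tx":0.032,"ty":0.020,"tz":0,"ax":0,"ay":0,"az":0},{"tx":0.032,"ty":0.020,"tz":0,"ax":0,"ay":0,"az":0}]' | sed -n 2,3p
python3 -m creep '[{"tx":0.032,"ty":0.020,"tz":0,"ax":0,"ay":0,"az":0},{"tx":0,"ty":0,"tz":0,"ax":0,"ay":0,"az":0},{"tx":0,"ty":0,"tz":0,"ax":0,"ay":0,"az":0}]' | sed -n 2,3p
cat > look.py <<'E'
from h import *
import sys
o=get_obs(); print(np.round(o['time'],2),np.round(o['position'],4)); print(rot(o['eef_rot']).as_matrix().round(3))
T=np.array(camera_params("wrist")["cam_to_world"])
im=get_image("wrist"); cv2.imwrite(f"pics/{sys.argv[1]}.png",im); np.save(f"pics/{sys.argv[1]}.npy",T)
for t in sys.argv[2:]:
    print(t,[(round(m['conf'],2),w("wrist",m['centre'],T).round(4).tolist()) for m in mark_of("wrist",t)[:2]])
E
python3 look.py w2 unit slot shutter_knob
```

```text
position: [0.2421, -0.4938, 0.2313]
eef_rot: [-0.0, 0.824, 0.567, 0.0]
position: [0.2421, -0.4938, 0.2313]
eef_rot: [-0.0, 0.705, 0.709, 0.0]
position: [0.3426, -0.3323, 0.2314]
eef_rot: [0.0, 0.707, 0.707, 0.0]
position: [0.4427, -0.1721, 0.2315]
eef_rot: [0.0, 0.707, 0.707, 0.0]
position: [0.4626, -0.1404, 0.2312]
eef_rot: [-0.0, 0.706, 0.708, -0.0]
2.83 [ 0.4626 -0.1404  0.2312]
[[-0.004  1.    -0.   ]
 [ 1.     0.004 -0.   ]
 [-0.    -0.    -1.   ]]
unit [(0.76, [0.4896, -0.164, 0.0008])]
slot [(0.9, [0.4688, -0.1369, 0.0916])]
shutter_knob [(0.77, [0.4704, -0.1429, 0.1245])]
```

View pics/w2.png

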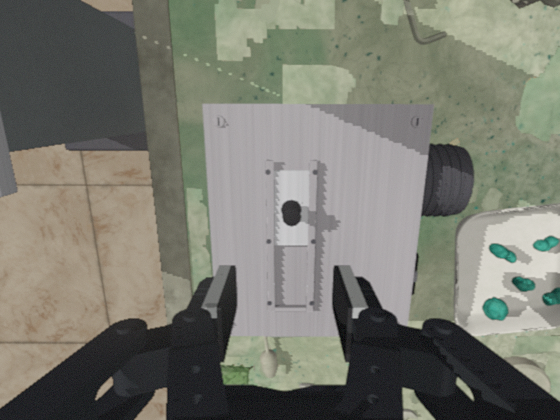

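The wrist picture shows the cover with corners near (205,105) and (432,104), the rails at columns 268 and 315, and the knob at (291,212) over the slot. Next I get the unit's yaw and the slot position from these pixels.

```bash
cat >> h.py <<'E'
def ray(cam,px,z,T):
    p=camera_params(cam); d=np.array([(px[0]-p['cx'])/p['fx'],-(px[1]-p['cy'])/p['fy'],-1.])
    d=T[:3,:3]@d; return T[:3,3]+d*(z-T[2,3])/d[2]
E
python3 - <<'E'
from h import *
T=np.load("pics/w2.npy"); p=camera_params("wrist"); print({k:v for k,v in p.items() if k!='cam_to_world'})
for n,px,z in [("cover",(205,105),.095),("cover",(432,104),.095),("cover bl",(218,338),.095),("scr",(268,172),.101),("scr",(315,172),.101),("scr",(269,303),.101),("scr",(311,303),.101),("scrm",(268,241),.101),("scrm",(313,241),.101),("sh",(277,171),.098),("sh",(309,170),.098),("sh",(308,246),.098),("sh",(276,246),.098),("knob",(291,208),.123)]: print(n,ray("wrist",px,z,T).round(4))
g=cv2.imread("pics/w2.png")
cv2.imwrite("pics/w2c.png",cv2.resize(g[95:345,195:445],None,fx=2.4,fy=2.4,interpolation=cv2.INTER_CUBIC))
E
```

```text
{'fx': 349.4995135398356, 'fy': 349.4995135398356, 'cx': 284.19203794741674, 'cy': 216.54827755187998}
cover [ 0.4018 -0.0622  0.095 ]
cover [ 0.5741 -0.0609  0.095 ]
cover bl [ 0.4011 -0.2688  0.095 ]
scr [ 0.4494 -0.1122  0.101 ]
scr [ 0.4863 -0.1121  0.101 ]
scr [ 0.4491 -0.2283  0.101 ]
scr [ 0.4861 -0.2282  0.101 ]
scrm [ 0.4488 -0.17    0.101 ]
scrm [ 0.4863 -0.1699  0.101 ]
sh [ 0.4564 -0.1119  0.098 ]
sh [ 0.4817 -0.111   0.098 ]
sh [ 0.4824 -0.1756  0.098 ]
sh [ 0.4554 -0.1756  0.098 ]
knob [ 0.4672 -0.1353  0.123 ]
```

View pics/w2c.png

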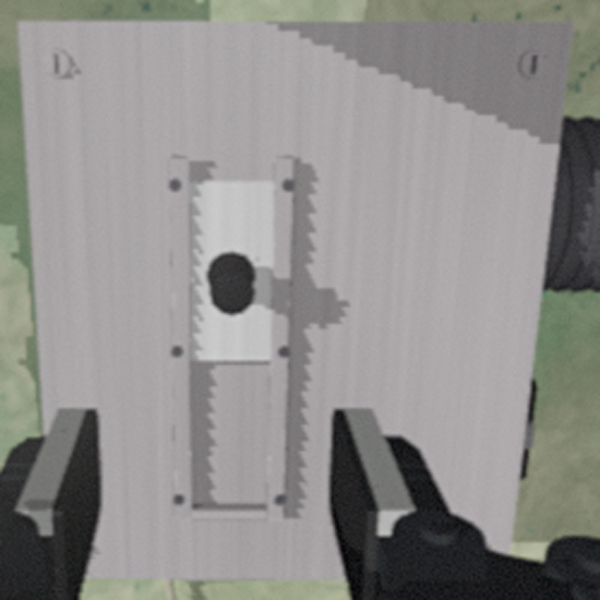

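```bash
python3 -m creep '[{"tx":-0.001,"ty":0.0055,"tz":0.025,"ax":0,"ay":0,"az":0.2},{"tx":0,"ty":0,"tz":0.035,"ax":0,"ay":0,"az":0},{"tx":0,"ty":0,"tz":0.035,"ax":0,"ay":0,"az":0},{"tx":0,"ty":0,"tz":0.028,"ax":0,"ay":0,"az":0},{"tx":0,"ty":0,"tz":0,"ax":0,"ay":0,"az":0}]'
python3 -m creep '[{"tx":0,"ty":0,"tz":0,"ax":0,"ay":0,"az":0},{"tx":0,"ty":0,"tz":0,"ax":0,"ay":0,"az":0},{"tx":0,"ty":0,"tz":0,"ax":0,"ay":0,"az":0},{"tx":0,"ty":0,"tz":0,"ax":0,"ay":0,"az":0},{"tx":0,"ty":0,"tz":0,"ax":0,"ay":0,"az":0}]' 0
python3 -m creep '[{"tx":0,"ty":0,"tz":0,"ax":0,"ay":0,"az":0},{"tx":0,"ty":0,"tz":0,"ax":0,"ay":0,"az":0}]'
```

```text
time: 3.45
position: [0.4645, -0.1428, 0.104]
eef_rot: [-0.004, 0.709, 0.705, -0.002]
ft_force: [-1.4, 1.1, -0.7]
finger_gap: 0.0431
grasp_force: 0.0
time: 3.87
position: [0.4681, -0.1434, 0.1103]
eef_rot: [0.001, 0.708, 0.706, 0.0]
ft_force: [-3.8, -1.7, 6.5]
finger_gap: 0.0107
grasp_force: 58.6
time: 4.03
position: [0.4681, -0.1434, 0.1103]
eef_rot: [0.001, 0.708, 0.706, 0.0]
ft_force: [-4.0, -0.9, 7.8]
finger_gap: 0.0112
grasp_force: 58.6
```

```bash
python3 -m creep '[{"tx":-0.010,"ty":0,"tz":-0.001,"ax":0,"ay":0,"az":0},{"tx":-0.013,"ty":0,"tz":0,"ax":0,"ay":0,"az":0},{"tx":-0.013,"ty":0,"tz":0,"ax":0,"ay":0,"az":0},{"tx":-0.012,"ty":0,"tz":0,"ax":0,"ay":0,"az":0},{"tx":-0.008,"ty":0,"tz":0,"ax":0,"ay":0,"az":0}]'
python3 -m creep '[{"tx":-0.002,"ty":0,"tz":0,"ax":0,"ay":0,"az":0},{"tx":0,"ty":0,"tz":0,"ax":0,"ay":0,"az":0}]'
python3 look.py w3 slot shutter_knob
```

```text
time: 4.45
position: [0.4679, -0.2006, 0.1102]
eef_rot: [0.001, 0.709, 0.705, 0.001]
ft_force: [6.1, 50.8, 16.7]
finger_gap: 0.011
grasp_force: 61.7
time: 4.62
position: [0.468, -0.2, 0.1102]
eef_rot: [-0.001, 0.709, 0.705, 0.002]
ft_force: [3.6, 20.7, 12.7]
finger_gap: 0.0111
grasp_force: 61.5
4.62 [ 0.468  -0.2     0.1102]
[[ 0.006  1.     0.001]
 [ 1.    -0.006  0.004]
 [ 0.004  0.001 -1.   ]]
slot [(0.63, [0.4665, -0.1384, 0.0927])]
shutter_knob [(0.8, [0.4687, -0.2019, 0.1241]), (0.25, [0.4679, -0.139, 0.0911])]
```

View pics/w3.png

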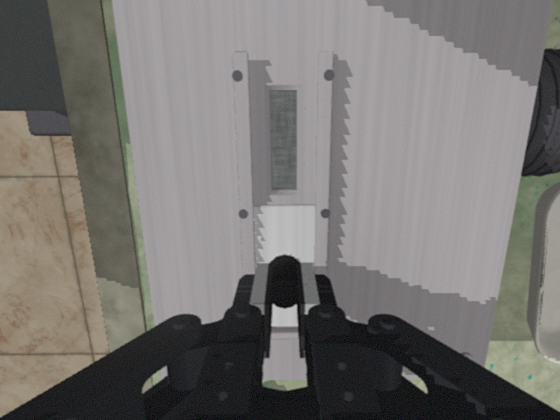

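The shutter is at its end stop: the slot is open at about (268–299, 86–193), with the plate's edge below it at row 205. Now I fix the slot's position, release and retreat.

```bash
python3 - <<'E'
from h import *
T=np.load("pics/w3.npy")
for px in [(267,85),(300,85),(299,194),(269,194),(284,138)]: print(px,ray("wrist",px,.095,T).round(4))
for px in [(237,76),(329,75),(243,214),(325,213)]: print(px,ray("wrist",px,.101,T).round(4))
for c in [(253,206),(315,206)]: print(ray("wrist",c,.098,T).round(4))
E
python3 -m creep '[{"tx":0.001,"ty":0,"tz":0,"ax":0,"ay":0,"az":0},{"tx":0,"ty":0,"tz":0,"ax":0,"ay":0,"az":0},{"tx":0,"ty":0,"tz":0,"ax":0,"ay":0,"az":0},{"tx":0,"ty":0,"tz":0,"ax":0,"ay":0,"az":0},{"tx":0,"ty":0,"tz":0,"ax":0,"ay":0,"az":0}]' 0.5
python3 -m creep '[{"tx":0,"ty":0,"tz":-0.02,"ax":0,"ay":0,"az":0},{"tx":0,"ty":0,"tz":-0.04,"ax":0,"ay":0,"az":0},{"tx":0,"ty":0,"tz":-0.04,"ax":0,"ay":0,"az":0},{"tx":0,"ty":0,"tz":-0.02,"ax":0,"ay":0,"az":0},{"tx":0,"ty":0,"tz":0,"ax":0,"ay":0,"az":0}]'
python3 look.py w4 slot shutter_knob
```

```text
(267, 85) [ 0.4607 -0.1152  0.095 ]
(300, 85) [ 0.4747 -0.1152  0.095 ]
(299, 194) [ 0.4745 -0.1625  0.095 ]
(269, 194) [ 0.4607 -0.1624  0.095 ]
(284, 138) [ 0.4678 -0.1372  0.095 ]
(237, 76) [ 0.4489 -0.1121  0.101 ]
(329, 75) [ 0.4861 -0.1119  0.101 ]
(243, 214) [ 0.449  -0.1702  0.101 ]
(325, 213) [ 0.4861 -0.17    0.101 ]
[ 0.4534 -0.1673  0.098 ]
[ 0.4818 -0.1675  0.098 ]
time: 5.18
position: [0.4673, -0.2003, 0.1093]
eef_rot: [0.0, 0.708, 0.706, -0.0]
ft_force: [-0.1, -0.2, 0.7]
finger_gap: 0.0429
grasp_force: 0.0
time: 5.6
position: [0.469, -0.2009, 0.2339]
eef_rot: [0.004, 0.708, 0.706, 0.001]
ft_force: [0.2, -0.6, 0.3]
finger_gap: 0.0426
grasp_force: 0.0
5.6 [ 0.469  -0.2009  0.2339]
[[ 0.003  1.     0.007]
 [ 1.    -0.003 -0.004]
 [-0.004  0.007 -1.   ]]
slot [(0.82, [0.467, -0.1393, 0.0896])]
shutter_knob [(0.92, [0.4698, -0.202, 0.1206])]
```

View pics/w4.png

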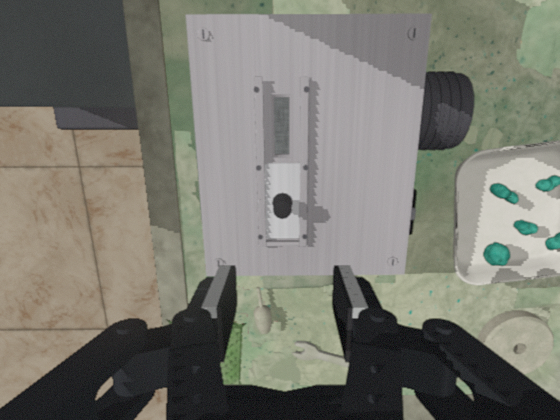

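Shutter fully open, with the slot clear at (281,125). Off to the rack, keeping on the robot's side.

```bash
python3 -m creep '[{"tx":0.033,"ty":-0.014,"tz":0,"ax":0,"ay":0,"az":0},{"tx":0.036,"ty":-0.014,"tz":0,"ax":0,"ay":0,"az":0},{"tx":0.036,"ty":-0.014,"tz":0,"ax":0,"ay":0,"az":0},{"tx":0.036,"ty":-0.014,"tz":0,"ax":0,"ay":0,"az":0},{"tx":0.036,"ty":-0.008,"tz":0,"ax":0,"ay":0,"az":0}]' | sed -n 2,3p
python3 -m creep '[{"tx":0.038,"ty":0,"tz":0,"ax":0,"ay":0,"az":0},{"tx":0.038,"ty":0,"tz":0,"ax":0,"ay":0,"az":0},{"tx":0.038,"ty":0.005,"tz":0,"ax":0,"ay":0,"az":0},{"tx":0.038,"ty":0.010,"tz":0,"ax":0,"ay":0,"az":0},{"tx":0,"ty":0.005,"tz":0,"ax":0,"ay":0,"az":0}]' | sed -n 2,3p
python3 -m creep '[{"tx":0,"ty":0,"tz":0,"ax":0,"ay":0,"az":0},{"tx":0,"ty":0,"tz":0,"ax":0,"ay":0,"az":0}]' | sed -n 2,3p
python3 look.py w5 rack flat_holder round_holder thick_holder
```

```text
position: [0.4016, -0.0212, 0.2277]
eef_rot: [-0.001, 0.709, 0.706, -0.001]
position: [0.4241, 0.1342, 0.228]
eef_rot: [-0.001, 0.707, 0.708, -0.0]
position: [0.4238, 0.129, 0.228]
eef_rot: [-0.001, 0.708, 0.706, -0.001]
6.75 [0.4238 0.129  0.228 ]
[[ 0.003  1.    -0.003]
 [ 1.    -0.003 -0.001]
 [-0.001 -0.003 -1.   ]]
rack [(0.83, [0.424, 0.1586, -0.0009])]
flat_holder [(0.63, [0.4276, 0.2127, 0.0136])]
round_holder [(0.71, [0.4257, 0.1612, 0.0095])]
thick_holder [(0.87, [0.4263, 0.1098, 0.0116])]
```

View pics/w5.png

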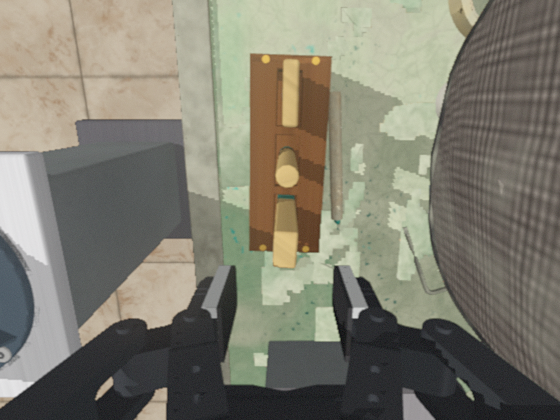

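Run:
```python
from h import *
T=np.load("pics/w5.npy")
for px in [(250,54),(331,57),(319,251),(250,250),(265,59),(316,61),(305,249),(264,247)]: print(px,ray("wrist",px,.066,T).round(4))
g=cv2.imread("pics/w5.png")
cv2.imwrite("pics/w5c.png",cv2.resize(g[45:145,240:340],None,fx=6,fy=6,interpolation=cv2.INTER_CUBIC))
```

```text
(250, 54) [0.396  0.2464 0.066 ]
(331, 57) [0.4606 0.244  0.066 ]
(319, 251) [0.4554 0.077  0.066 ]
(250, 250) [0.3908 0.0782 0.066 ]
(265, 59) [0.4079 0.2427 0.066 ]
(316, 61) [0.4487 0.2411 0.066 ]
(305, 249) [0.4423 0.0791 0.066 ]
(264, 247) [0.4039 0.0812 0.066 ]
```

View pics/w5c.png

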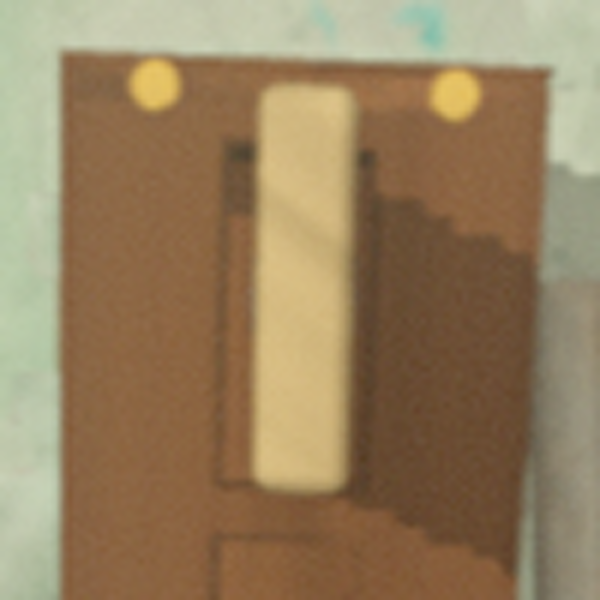

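Run:
```python
from h import *
T=np.load("pics/w5.npy")
P=np.array([ray("wrist",px,.142,T) for px in [(283.7,59.3),(299.2,59.3),(298,127),(282,126.7)]])
print(P.round(4),P.mean(0).round(4)); d=(P[0]+P[1]-P[2]-P[3]); print(np.degrees(np.arctan2(d[0],d[1])))
print(get_obs()['position'])
```

```text
[[0.4231 0.2327 0.142 ]
 [0.4324 0.2327 0.142 ]
 [0.432  0.1933 0.142 ]
 [0.4219 0.1935 0.142 ]] [0.4273 0.213  0.142 ]
1.1510511151136709
[0.42426701 0.12843402 0.22920017]
```

```bash
python3 -m creep '[{"tx":0.030,"ty":0.003,"tz":0,"ax":0,"ay":0,"az":1.3},{"tx":0.030,"ty":0,"tz":0,"ax":0,"ay":0,"az":0},{"tx":0.024,"ty":-0.001,"tz":0,"ax":0,"ay":0,"az":0},{"tx":0,"ty":0,"tz":0,"ax":0,"ay":0,"az":0},{"tx":0,"ty":0,"tz":0,"ax":0,"ay":0,"az":0}]' | sed -n 2,4p
python3 -m creep '[{"tx":0,"ty":0,"tz":0,"ax":0,"ay":0,"az":0},{"tx":0,"ty":0,"tz":0,"ax":0,"ay":0,"az":0},{"tx":0,"ty":0,"tz":0,"ax":0,"ay":0,"az":0}]' | sed -n 2,4p
python3 look.py w6 flat_holder round_holder
```

```text
position: [0.4278, 0.2135, 0.2292]
eef_rot: [0.0, 0.716, 0.698, -0.0]
ft_force: [-0.1, -0.6, 0.1]
position: [0.428, 0.2125, 0.2294]
eef_rot: [0.0, 0.717, 0.697, 0.0]
ft_force: [0.3, -0.4, 0.0]
7.67 [0.428  0.2125 0.2294]
[[ 0.027  1.     0.   ]
 [ 1.    -0.027 -0.   ]
 [-0.     0.    -1.   ]]
flat_holder [(0.87, [0.4295, 0.2138, 0.0122])]
round_holder []
```

Well lined up; descend and grip.

```bash
python3 -m creep '[{"tx":0,"ty":0,"tz":0.025,"ax":0,"ay":0,"az":0},{"tx":0,"ty":0,"tz":0.03,"ax":0,"ay":0,"az":0},{"tx":0,"ty":0,"tz":0.03,"ax":0,"ay":0,"az":0},{"tx":0,"ty":0,"tz":0.028,"ax":0,"ay":0,"az":0},{"tx":0,"ty":0,"tz":0.016,"ax":0,"ay":0,"az":0}]' | sed -n 2,4p
python3 -m creep '[{"tx":0,"ty":0,"tz":0,"ax":0,"ay":0,"az":0},{"tx":0,"ty":0,"tz":0,"ax":0,"ay":0,"az":0}]' | sed -n 2,4p
python3 -m creep '[{"tx":0,"ty":0,"tz":0,"ax":0,"ay":0,"az":0},{"tx":0,"ty":0,"tz":0,"ax":0,"ay":0,"az":0},{"tx":0,"ty":0,"tz":0,"ax":0,"ay":0,"az":0},{"tx":0,"ty":0,"tz":0,"ax":0,"ay":0,"az":0},{"tx":0,"ty":0,"tz":0,"ax":0,"ay":0,"az":0}]' 0
python3 -m creep '[{"tx":0,"ty":0,"tz":0,"ax":0,"ay":0,"az":0},{"tx":0,"ty":0,"tz":0,"ax":0,"ay":0,"az":0},{"tx":0,"ty":0,"tz":0,"ax":0,"ay":0,"az":0}]'
```

```text
position: [0.4268, 0.2127, 0.0978]
eef_rot: [-0.001, 0.716, 0.698, -0.001]
ft_force: [0.2, -0.3, -0.4]
position: [0.4278, 0.2132, 0.1003]
eef_rot: [-0.0, 0.716, 0.698, -0.001]
ft_force: [-0.0, -0.2, 0.6]
time: 8.82
position: [0.4283, 0.2137, 0.1016]
eef_rot: [0.0, 0.716, 0.698, 0.001]
ft_force: [-2.2, -0.9, 7.1]
finger_gap: 0.0092
grasp_force: 58.6
time: 9.07
position: [0.4283, 0.2136, 0.1016]
eef_rot: [0.0, 0.716, 0.698, 0.001]
ft_force: [-2.4, -0.5, 7.4]
finger_gap: 0.0092
grasp_force: 58.6
```

```bash
python3 -m creep '[{"tx":0,"ty":0,"tz":-0.012,"ax":0,"ay":0,"az":0},{"tx":0,"ty":0,"tz":-0.025,"ax":0,"ay":0,"az":0},{"tx":0,"ty":0,"tz":-0.03,"ax":0,"ay":0,"az":0},{"tx":0,"ty":0,"tz":-0.03,"ax":0,"ay":0,"az":0},{"tx":0,"ty":0,"tz":-0.03,"ax":0,"ay":0,"az":0}]'
python3 -m creep '[{"tx":0,"ty":0,"tz":-0.02,"ax":0,"ay":0,"az":0},{"tx":0,"ty":-0.010,"tz":-0.003,"ax":0,"ay":0,"az":0},{"tx":0,"ty":-0.010,"tz":0,"ax":0,"ay":0,"az":-1.5},{"tx":-0.02,"ty":-0.005,"tz":0,"ax":0,"ay":0,"az":0}]'
python3 -m creep '[{"tx":-0.034,"ty":0,"tz":0,"ax":0,"ay":0,"az":0},{"tx":-0.034,"ty":0,"tz":0,"ax":0,"ay":0,"az":0},{"tx":-0.034,"ty":0,"tz":0,"ax":0,"ay":0,"az":0},{"tx":-0.034,"ty":0,"tz":0,"ax":0,"ay":0,"az":0},{"tx":-0.034,"ty":0,"tz":0,"ax":0,"ay":0,"az":0}]' | sed -n 2,3p
python3 -m creep '[{"tx":-0.034,"ty":0.012,"tz":0,"ax":0,"ay":0,"az":0},{"tx":-0.034,"ty":0.013,"tz":0,"ax":0,"ay":0,"az":0},{"tx":-0.034,"ty":0.014,"tz":0,"ax":0,"ay":0,"az":0},{"tx":-0.034,"ty":0.014,"tz":0,"ax":0,"ay":0,"az":0},{"tx":-0.022,"ty":0.012,"tz":0,"ax":0,"ay":0,"az":0}]' | sed -n 2,3p
python3 -m creep '[{"tx":0,"ty":0,"tz":0,"ax":0,"ay":0,"az":0},{"tx":0,"ty":0,"tz":0,"ax":0,"ay":0,"az":0},{"tx":0,"ty":0,"tz":0,"ax":0,"ay":0,"az":0}]'
python3 - <<'E'
from h import *
for c in ("top","scene"):
    get_image(c)
    for t in ("flat_holder","slot","shutter_knob"): print(c,t,[(round(m['conf'],2),w(c,m['centre']).round(4).tolist()) for m in mark_of(c,t)[:1]])
E
python3 look.py w7 flat_holder slot
```

```text
time: 9.48
position: [0.4277, 0.2133, 0.2295]
eef_rot: [0.0, 0.716, 0.698, 0.0]
ft_force: [1.3, 0.5, -0.2]
finger_gap: 0.0093
grasp_force: 58.4
time: 9.82
position: [0.4011, 0.1951, 0.2497]
eef_rot: [-0.0, 0.705, 0.709, -0.0]
ft_force: [0.7, -0.5, -1.2]
finger_gap: 0.0094
grasp_force: 58.5
position: [0.4012, 0.0228, 0.2491]
eef_rot: [-0.001, 0.706, 0.708, -0.001]
position: [0.4673, -0.1362, 0.2489]
eef_rot: [-0.001, 0.707, 0.707, -0.001]
time: 10.9
position: [0.4669, -0.1331, 0.2493]
eef_rot: [-0.001, 0.707, 0.707, -0.0]
ft_force: [-1.2, 0.6, -1.6]
finger_gap: 0.0096
grasp_force: 58.6
top flat_holder []
top slot [(0.65, [0.4707, -0.1378, 0.0967])]
top shutter_knob [(0.27, [0.4238, 0.1091, 0.0095])]
scene flat_holder [(0.8, [0.4644, -0.1347, 0.1608])]
scene slot [(0.61, [0.47, -0.1369, 0.0952])]
scene shutter_knob [(0.57, [0.4657, -0.2017, 0.123])]
11.3 [ 0.468  -0.1337  0.2504]
[[-0.001  1.     0.   ]
 [ 1.     0.001 -0.   ]
 [-0.     0.    -1.   ]]
flat_holder [(0.65, [0.4651, -0.1345, 0.1619])]
slot [(0.75, [0.4704, -0.1362, 0.0923])]
```

View pics/w7.png

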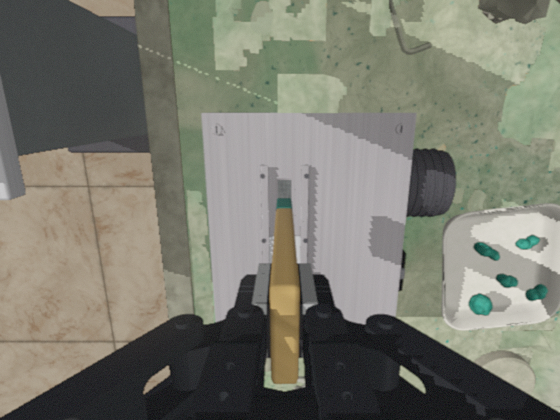

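The holder (stone at 284,205) lies in line with the slot (visible end at 284,185). Lower to just above the cover and re-measure.

```bash
python3 -m creep '[{"tx":-0.004,"ty":0,"tz":0.015,"ax":0,"ay":0,"az":0},{"tx":0,"ty":0,"tz":0.02,"ax":0,"ay":0,"az":0},{"tx":0,"ty":0,"tz":0.018,"ax":0,"ay":0,"az":0},{"tx":0,"ty":0,"tz":0,"ax":0,"ay":0,"az":0},{"tx":0,"ty":0,"tz":0,"ax":0,"ay":0,"az":0}]'
python3 -m creep '[{"tx":0,"ty":0,"tz":0,"ax":0,"ay":0,"az":0},{"tx":0,"ty":0,"tz":0,"ax":0,"ay":0,"az":0}]' | sed -n 2,3p
python3 look.py w8 flat_holder slot
python3 - <<'E'
from h import *
g=cv2.imread("pics/w8.png")
cv2.imwrite("pics/w8c.png",cv2.resize(g[130:250,224:344],None,fx=5,fy=5,interpolation=cv2.INTER_CUBIC))
E
```

```text
time: 11.87
position: [0.4678, -0.138, 0.1972]
eef_rot: [-0.001, 0.707, 0.707, -0.0]
ft_force: [0.2, 0.4, -0.9]
finger_gap: 0.0094
grasp_force: 58.5
position: [0.4686, -0.1383, 0.1984]
eef_rot: [0.001, 0.707, 0.707, 0.0]
12.03 [ 0.4686 -0.1383  0.1984]
[[-0.     1.     0.002]
 [ 1.     0.    -0.001]
 [-0.001  0.002 -1.   ]]
flat_holder [(0.65, [0.4654, -0.1367, 0.1094])]
slot [(0.58, [0.4653, -0.1372, 0.0907])]
```

View pics/w8c.png

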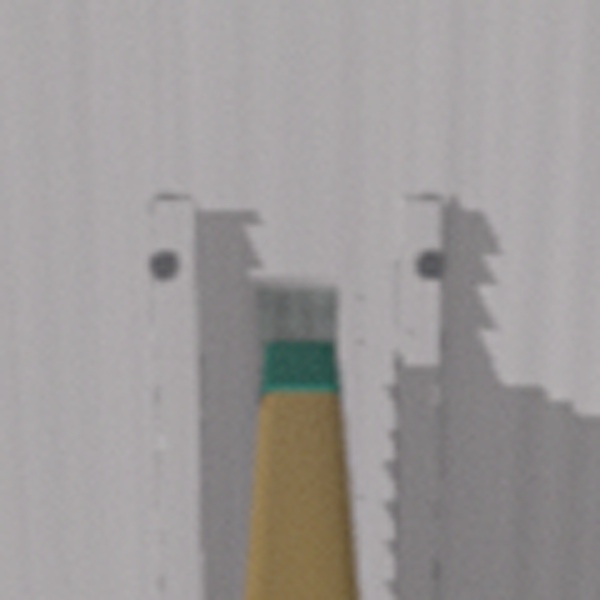

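Run:
```python
from h import *
T=np.load("pics/w8.npy")
f=lambda x,y,z: ray("wrist",(x/5+224,y/5+130),z,T).round(4)
print("slot",f(255,284,.095),f(337,284,.095)); print("rail screws",f(164,266,.101),f(430,266,.101))
print("stone",f(264,345,.1085),f(338,345,.1085)); print("stone top",f(262,390,.1405),f(340,390,.1405)); print(get_obs()['position'])
```

```text
slot [ 0.4617 -0.1163  0.095 ] [ 0.4735 -0.1163  0.095 ]
rail screws [ 0.4492 -0.1124  0.101 ] [ 0.4863 -0.1124  0.101 ]
stone [ 0.4632 -0.1219  0.1085] [ 0.4733 -0.1219  0.1085]
stone top [ 0.4636 -0.1194  0.1405] [ 0.4728 -0.1194  0.1405]
[ 0.46830557 -0.13820168  0.19802711]
```

```bash
python3 -m creep '[{"tx":-0.0002,"ty":-0.0006,"tz":0,"ax":0,"ay":0,"az":0},{"tx":0,"ty":0,"tz":0,"ax":0,"ay":0,"az":0},{"tx":0,"ty":0,"tz":0.007,"ax":0,"ay":0,"az":0},{"tx":0,"ty":0,"tz":0.004,"ax":0,"ay":0,"az":0},{"tx":0,"ty":0,"tz":0.003,"ax":0,"ay":0,"az":0}]'|sed -n 2,4p
python3 -m creep '[{"tx":0,"ty":0,"tz":0.003,"ax":0,"ay":0,"az":0},{"tx":0,"ty":0,"tz":0.003,"ax":0,"ay":0,"az":0},{"tx":0,"ty":0,"tz":0.002,"ax":0,"ay":0,"az":0},{"tx":0,"ty":0,"tz":0,"ax":0,"ay":0,"az":0},{"tx":0,"ty":0,"tz":0,"ax":0,"ay":0,"az":0}]'
```

```text
position: [0.4671, -0.1382, 0.1824]
eef_rot: [-0.0, 0.707, 0.707, -0.0]
ft_force: [-0.1, -0.4, -1.0]
time: 13.02
position: [0.4674, -0.1383, 0.1752]
eef_rot: [-0.0, 0.707, 0.707, -0.0]
ft_force: [-0.2, 0.1, -1.4]
finger_gap: 0.0094
grasp_force: 58.5
```

```bash
python3 -m creep '[{"tx":0,"ty":0,"tz":0.004,"ax":0,"ay":0,"az":0},{"tx":0,"ty":0,"tz":0.005,"ax":0,"ay":0,"az":0},{"tx":0,"ty":0,"tz":0.005,"ax":0,"ay":0,"az":0},{"tx":0,"ty":0,"tz":0.003,"ax":0,"ay":0,"az":0},{"tx":0,"ty":0,"tz":0,"ax":0,"ay":0,"az":0}]'|sed -n 2,4p
python3 -m creep '[{"tx":0,"ty":0,"tz":0.003,"ax":0,"ay":0,"az":0},{"tx":0,"ty":0,"tz":0.003,"ax":0,"ay":0,"az":0},{"tx":0,"ty":0,"tz":0.003,"ax":0,"ay":0,"az":0},{"tx":0,"ty":0,"tz":0.002,"ax":0,"ay":0,"az":0},{"tx":0,"ty":0,"tz":0,"ax":0,"ay":0,"az":0}]'
python3 -m creep '[{"tx":0,"ty":0,"tz":0,"ax":0,"ay":0,"az":0},{"tx":0,"ty":0,"tz":0,"ax":0,"ay":0,"az":0},{"tx":0,"ty":0,"tz":0,"ax":0,"ay":0,"az":0}]'
```

```text
position: [0.4672, -0.1382, 0.1575]
eef_rot: [-0.0, 0.707, 0.707, -0.0]
ft_force: [0.2, 0.1, -0.9]
time: 13.85
position: [0.4672, -0.1382, 0.1468]
eef_rot: [-0.0, 0.707, 0.707, -0.0]
ft_force: [-0.6, 0.1, -0.5]
finger_gap: 0.0094
grasp_force: 58.5
time: 14.1
position: [0.4674, -0.1383, 0.1474]
eef_rot: [0.0, 0.707, 0.707, 0.0]
ft_force: [0.5, 0.6, -0.3]
finger_gap: 0.0096
grasp_force: 58.5
```

```bash
cat > avg.py <<'E'
from h import *
a=[]
for i in range(8):
    get_image("wrist"); o=get_obs(); a.append(np.r_[o['position'],o['ft_force']])
print(round(o['time'],2),np.mean(a,0).round(4),np.std(a,0)[[2,5]].round(4))
E
python3 avg.py
python3 -m creep '[{"tx":0,"ty":0,"tz":0.003,"ax":0,"ay":0,"az":0},{"tx":0,"ty":0,"tz":0.003,"ax":0,"ay":0,"az":0},{"tx":0,"ty":0,"tz":0,"ax":0,"ay":0,"az":0},{"tx":0,"ty":0,"tz":0,"ax":0,"ay":0,"az":0}]'|sed -n 4p
python3 avg.py
python3 -m creep '[{"tx":0,"ty":0,"tz":0.002,"ax":0,"ay":0,"az":0},{"tx":0,"ty":0,"tz":0.001,"ax":0,"ay":0,"az":0},{"tx":0,"ty":0,"tz":0,"ax":0,"ay":0,"az":0},{"tx":0,"ty":0,"tz":0,"ax":0,"ay":0,"az":0}]'|sed -n 4p
python3 avg.py
```

```text
14.5 [ 0.4674 -0.1383  0.1474 -0.4847 -0.2461 -0.5262] [0.     0.3907]
ft_force: [0.6, 0.5, -0.1]
15.23 [ 0.4674 -0.1383  0.1413 -0.0101 -0.0591 -0.663 ] [1.000e-04 2.043e-01]
ft_force: [0.1, -0.6, 1.7]
15.97 [ 0.4675 -0.1383  0.1384  0.6366 -0.4611  1.725 ] [0.     0.5609]
```

Contact with the lap at the predicted height: +2.3 N means about 1.4 mm. Another 3.7 mm gives about 5 mm.

```bash
python3 -m creep '[{"tx":0,"ty":0,"tz":0.001,"ax":0,"ay":0,"az":0},{"tx":0,"ty":0,"tz":0.0015,"ax":0,"ay":0,"az":0},{"tx":0,"ty":0,"tz":0.0012,"ax":0,"ay":0,"az":0},{"tx":0,"ty":0,"tz":0,"ax":0,"ay":0,"az":0},{"tx":0,"ty":0,"tz":0,"ax":0,"ay":0,"az":0}]'
python3 avg.py; python3 avg.py
python3 - <<'E'
from h import *
for c in ("scene","top"):
    get_image(c)
    for t in ("flat_holder","shutter_knob","round_holder","thick_holder"): print(c,t,[(round(m['conf'],2),w(c,m['centre']).round(4).tolist()) for m in mark_of(c,t)[:1]])
o=get_obs(); print(o['grasp_force'],o['finger_gap'],o['time'])
E
```

```text
time: 16.38
position: [0.4675, -0.1383, 0.1346]
eef_rot: [0.0, 0.707, 0.707, 0.0]
ft_force: [0.5, -0.6, 3.2]
finger_gap: 0.0094
grasp_force: 59.2
16.78 [ 0.4675 -0.1383  0.1347  0.9671 -0.5072  3.5868] [0.     0.3416]
17.18 [ 0.4675 -0.1383  0.1346  1.1658 -0.7233  3.6254] [0.     0.4513]
scene flat_holder []
scene shutter_knob [(0.64, [0.469, -0.2028, 0.122])]
scene round_holder [(0.56, [0.4283, 0.1622, 0.0118])]
scene thick_holder [(0.97, [0.424, 0.1111, 0.0114])]
top flat_holder []
top shutter_knob []
top round_holder [(0.46, [0.4252, 0.1601, 0.0138])]
top thick_holder [(0.77, [0.4227, 0.11, 0.0107])]
59.175628423690796 0.009176259657333898 17.6833
```

Force is +4.2 N above the baseline (about 5 mm), the holder is steady and gripped, the shutter is open and the other holders are in place.

```bash
python3 -c "from station import *; print(close_job())"
```

```text
the job is handed in; nothing more can be done
None
```

I handed the job in, with no verdict returned: the shutter is at its end stop, and the flat holder is gripped upright in the slot. By force (+4.2 N) and height it presses the lap about 5 mm down, and the other two holders stand in the rack.

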